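# Touch-check a dip probe in the leaning check cup

### The arm

A 7-joint arm with a two-finger parallel gripper is mounted at the origin on the work surface. World frame = base frame: x ahead of the robot, y to its left, z up, the work surface at z = 0. Lengths are in m, angles in degrees, forces in N, time in s.
With the tool pointing down it reaches from about 0.425 to 0.875 m from the base axis. Payload 4.7 kg.
Tool frame: the origin (TCP) lies between the finger pads; the fingertips stand 19 mm ahead of it and the grasp point (between the pads) is the TCP; x points along the fingers, z is the direction in which the jaws open and shut, and the axes are right-handed (so a half turn about x gives the same grasp; the last joint's range is limited). The gripper opens to 87 mm and grips with 3 to 60 N. Pads are 19 mm wide; open, the fingers measure 117 mm over their backs; the gripper's body (75 mm by 190 mm) begins 51 mm behind the grasp point.
Start: joints at [74.834, 18.392, -4.016, 83.108, 1.295, 78.541, -3.26], TCP at [0.179, -0.625, 0.242] pointing down, gripper open.
Joint ranges: [-163.93, 163.93], [-17.29, 119.83], [-79.2, 71.16], [3.27, 140.29], [-89.18, 269.18], [5.43, 117.66], [-154.24, 154.24]. Speed limits (degrees/s): [147.25, 147.25, 180, 180, 180, 180, 180].

### API

Orientations are given as [roll, pitch, yaw] about the fixed x, y, z axes, in that order (R = Rz(yaw) Ry(pitch) Rx(roll)).
In Python, from cell import monitor, read_camera, camera_model, env, regions_of gives the robot as it stands. The module is installed in compiled form; this text tells all that it offers.
- The arm moves only by the tool step_arm, never from a script. Its argument "deltas" is a list of rows, each a list of 5 numbers: the gripper's target within -1 to 1 (fully open at 1, half-way at 0, shut at -1), then the shift along the tool's x, y, z in m, then the turn about the tool's x in degrees. A call has 1 to 12 rows; each row is the pose to reach, as a shift and turn from the pose commanded when the call began, along the tool's axes at that moment; what a row does not reach only later rows make up. A row lasts 1/8 s, in which the tool goes at most 62.5 mm and 10.7 degrees, less where a joint would pass 70% of its speed; a pose out of reach is approached as far as the arm can. A call with a gripper value outside its range is refused whole. The fingers move at their own pace and stop on an object; "newtons" is the grip in N (left out, the last holds). Time passes only in rows, so rows that repeat a pose let the fingers close. It gives the time, the measured TCP pose, the force and the opening at its end, in the units of the state.
- monitor.get_obs(): the state, without advancing time (a new reading comes with each control period).
- read_camera(name): name is "side" or "top" or "wrist"; returns (picture, depth): 400x640x3 uint8, red, green, blue; 400x640 float32, m along the optical axis (not along the pixel's ray), 0 where there is no reading.
- camera_model(name): a dict with "fx", "fy", "cx", "cy" (pixels), "xyz" and "attitude" of the camera in the world. Camera axes: x right, y down, z forward; pixel columns grow to the right and rows downward; lengths in m; the calibration is good to about 2 mm. A picture is of the moment at which its call begins: read the wrist's pose just before it. camera_model takes no time and is no camera call; for the wrist camera it gives the pose at the moment of the call.
- env.sign_off(): hands the job in, once; it reports no verdict.
Trained networks look in the newest picture that a camera, given by its name, has taken for a name from the list of things; names that differ only in an ending like _2 or _b are one class to them, and where a whole thing is asked for, a point or a joint stands for the part that bears it (a point fixed in the world has none). Each returns a list of dicts, best first, with "p" (0 to 1); they miss things now and then, are a little off and sometimes report something else, mostly with a low value. They report only what shows in the picture. A call takes as long as a camera call. They do not tell look-alikes from the thing itself.
- regions_of(camera, thing): "pixels" (400x640 bool, what is visible of it) and "pixel" ([column, row] in pixels, amid what is visible of it).
The state is a dict: "time_s": time; "qpos": joint angles; "joint_velocities": joint speeds; "effort": joint torques, N m; "tool_pos": TCP position; "tool_rot": TCP orientation; "force": force on the tool from outside, world axes, zero at the start; "wrist_torque": the same for the moment, N m; "grip_width": finger opening in m.
Only numpy, scipy, OpenCV 4.12 (cv2) and the standard library are available. Lean on these libraries where they do the work, as an engineer would, in place of code of your own. Each camera call takes 0.05 s, during which the arm holds its last target. There are 200 camera calls.

### The job

Take the dip probe out of its leaning holder and dip it, in line with the leaning steel check cup and near the middle of its mouth, until the cup's floor pushes the probe's sprung tip about half-way in; keep it there for about a second without ever bottoming the spring. Then draw it out and put the probe back fully home in its holder, standing in the sleeve with its collar down on the rim, and let go. Leave the bottle, beaker, tip box and tube rack where they stand.

Things in the scene. Friction and masses are not known exactly. Their poses are not given: they have to be found in the camera images.
- probe_grip (a point): Centre of the handle of the dip probe (loose, about 0.24 kg, 201 mm long). Handle: grey, square 28 x 28 mm, 70 mm long, +-35 mm along z from here. z runs along the probe from tip to handle; x, y are square to the handle's flats; y starts level. From here along -z: collar underside 41 mm, free tip end 166 mm. It starts in the holder, leaning as its sleeve does, handle towards the robot.
- probe_collar (a point): Centre of the underside of the probe's round grey collar (44 mm across, 6 mm thick, directly below the handle); same axes as the handle. Below it the steel shank is 16 mm across and 95 mm long. In the holder the collar lies on the sleeve's rim, about 6 mm off the sleeve's axis, because the shank rests on the low side of the bore.
- tip_end (a point): End of the probe's thin sprung steel tip (10 mm across, standing 30 mm out of the shank when free), on the probe's axis; moves with the tip; same axes as the handle.
- tip (a joint): How far the sprung tip is pushed into the shank: 0 = fully out, 0.012 m = bottomed. Spring about 900 N/m, so about 5.4 N at half-way (0.006 m) and 10.8 N when bottomed.
- holder_mouth (a point): Centre of the rim of the holder's sleeve: white plastic tube, 36 mm outside, 28 mm bore, 60 mm long, open at both ends, rim centre 135 mm above the bench, fixed between two low cheeks on a white foot. z points out of the sleeve along its axis, 32 degrees from vertical, leaning roughly towards the robot; y is level.
- cup_mouth (a point): Centre of the rim of the check cup: round, steel, 56 mm outside, 48 mm inside, fixed on a white foot, mouth centre 120 mm above the bench. z points out of the mouth along the cup's axis, 32 degrees from vertical, roughly towards the robot; y is level. Its flat, rigid floor is set anew each time 35 to 60 mm below the mouth: its depth is not reported and must be found by touch.
- reagent_bottle: Bystander: amber bottle with black cap, 68 mm across, 150 mm tall; origin at the centre of its underside.
- beaker: Bystander: empty upright glass beaker, 72 mm across, 90 mm tall; origin at the centre of its underside.
- tip_box: Bystander: clear and yellow tip box 85 x 125 x 58 mm; origin at the centre of its underside.
- tube_rack: Bystander: yellow rack 50 x 130 mm with four orange-capped tubes, 114 mm tall; origin at the centre of its underside.
There are look-alikes about, which are no part of the job. What is meant by the part that bears probe_grip is not blue, green or purple, and is the smaller of those in its own colour.

How it is judged:
By the outcome, as a careful person would: the job done as asked, in the order asked, and still so for the second after the job is handed in, with the robot touching nothing.
It also fails if it takes over 58 s, if anything falls off the work surface, if the arm or the gripper's body presses on something with over 40 N, if the wrist force passes 120 N, or if a joint passes its speed limit or range.

## Working session

There is one attempt and no reset: what is moved stays moved. The work goes in short steps, Python scripts to look and compute and a tool call to move; the robot and the scene stay as the last step left them, time stands still between calls to the robot, and variables do not carry over. Pictures are saved under pics/ and viewed, about 8 in all and at most 12, crops included, and the job is handed in when it is done.

Besides the shell and the picture viewer there is one more tool, called after "Call:" by a JSON object that holds its "api" and its "payload", one argument or row to a line. step_arm: Moves the arm, as the interface text tells. Its arguments: {"type":"object","properties":{"deltas":{"type":"array"},"newtons":{"type":"number"}},"required":["deltas"]}

```bash
mkdir -p pics; cat > h.py <<'E'
import numpy as np, cv2
from scipy.spatial.transform import Rotation as R
from cell import monitor, read_camera, camera_model, env, regions_of
def rot(a): 
    a=np.array(a,float)
    return a if a.shape==(3,3) else R.from_euler('xyz',a,degrees=True).as_matrix()
def cloud(d,m,mask=None):
    v,u=np.nonzero((d>0) if mask is None else (mask&(d>0)))
    z=d[v,u]; P=np.c_[(u-m['cx'])/m['fx']*z,(v-m['cy'])/m['fy']*z,z]
    return P@rot(m['attitude']).T+np.array(m['xyz']),np.c_[u,v]
def save(n,im): cv2.imwrite('pics/'+n,cv2.cvtColor(im,cv2.COLOR_RGB2BGR))
E
python3 - <<'E'
from h import *
print(monitor.get_obs())
for c in ['side','top']:
    im,d=read_camera(c); m=camera_model(c); print(c,m); save(c+'0.png',im)
    np.savez(c+'0.npz',im=im,d=d)
    for t in ['probe_grip','holder_mouth','cup_mouth','tip_end']:
        try:
            for r in regions_of(c,t):
                P,_=cloud(d,m,r['pixels']); print(t,round(r['p'],2),r['pixel'],r['pixels'].sum(),np.median(P,0).round(3) if len(P) else None)
        except Exception as e: print(t,e)
E
```

```text
{'time_s': 0.0, 'qpos': array([74.83614408, 18.43962876, -4.01623112, 83.17535245,  1.29619243,
       78.54046584, -3.25945241]), 'joint_velocities': array([ 0.0458405 ,  0.01879108, -0.01183385,  0.00471438,  0.02486453,
        0.06487074,  0.00739655]), 'effort': array([-5.38191744e-04, -4.91286349e+01, -4.04133406e-01, -3.12525237e+01,
       -6.38177013e-02,  4.37792810e-02,  1.85533945e-04]), 'tool_pos': array([ 0.17866601, -0.62442218,  0.24045118]), 'tool_rot': array([-176.51634701,   89.8896624 ,  109.4587181 ]), 'force': array([ 0.02365673, -0.02411464,  0.44441554]), 'wrist_torque': array([-0.04700947, -0.02220481,  0.01840154]), 'grip_width': 0.08712416804734834}
side {'fx': 489.47313984488994, 'fy': 489.47313984488994, 'cx': 320.2101385968928, 'cy': 201.76668514731625, 'xyz': array([-0.37160962, -1.04954313,  1.29207481]), 'attitude': array([-131.32728662,   -0.94494612,  -41.09661904])}
probe_grip 0.92 [305.3, 275.8] 742 [ 0.296 -0.243  0.038]
probe_grip 0.85 [367.0, 346.0] 418 [ 0.279 -0.551  0.027]
probe_grip 0.57 [437.9, 243.5] 352 [ 0.744 -0.426  0.03 ]
probe_grip 0.54 [276.9, 232.3] 300 [ 0.347 -0.022  0.032]
top {'fx': 511.7949572997997, 'fy': 511.7949572997997, 'cx': 322.6784237801506, 'cy': 197.22551528733015, 'xyz': array([ 0.36120583, -0.06148301,  1.76603955]), 'attitude': array([-1.74795526e+02,  4.29935783e-02, -8.86192115e+01])}
probe_grip 0.93 [376.0, 261.6] 750 [ 0.299 -0.235  0.044]
probe_grip 0.78 [309.4, 247.2] 320 [ 0.349 -0.008  0.034]
probe_grip 0.7 [427.7, 136.4] 357 [ 0.737 -0.409  0.032]
probe_grip 0.65 [471.9, 248.2] 672 [ 0.356 -0.565  0.043]
probe_grip 0.59 [356.4, 211.3] 235 [ 0.468 -0.16   0.175]
probe_grip 0.28 [358.2, 128.1] 722 [ 0.746 -0.168  0.07 ]
cup_mouth 0.77 [255.2, 183.5] 363 [0.561 0.16  0.094]
tip_end 0.6 [396.9, 303.3] 61 [ 0.166 -0.324  0.012]
```

View pics/side0.png

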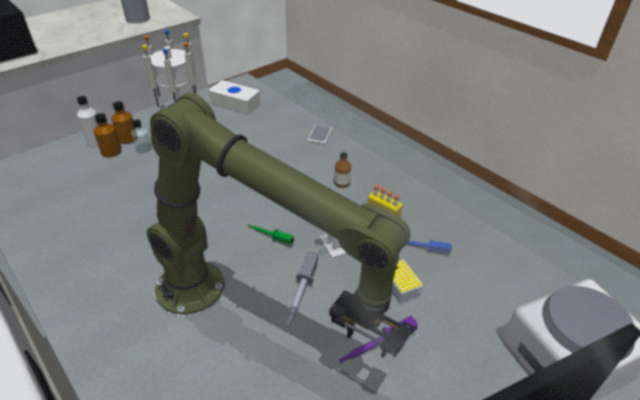

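View pics/top0.png

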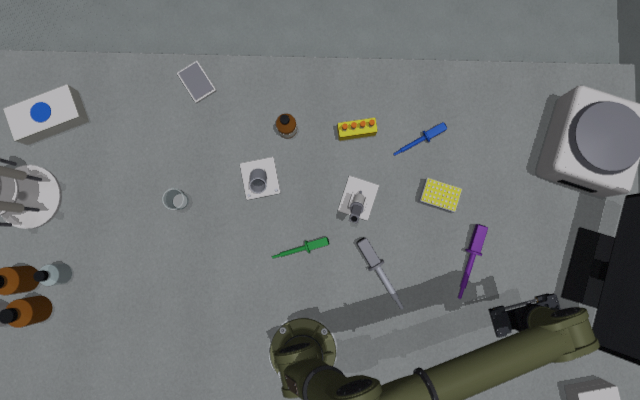

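Candidates in the top picture: the handle in the holder, grey, (356,206); the larger grey one lying at (372,262); green (300,247); purple (472,255); blue (425,138). I choose the smaller grey one, which stands in the holder. The cup is at (257,181) and the holder foot at (358,200). Next I check a close crop and fit the poses from depth.

```bash
python3 - <<'E'
from h import *
f=np.load('top0.npz'); im,d=f['im'],f['d']; m=camera_model('top')
a=cv2.resize(im[150:250,220:400],None,fx=4,fy=4,interpolation=cv2.INTER_CUBIC); save('crop.png',a)
P,uv=cloud(d,m)
for n,(u0,u1,v0,v1),zs in [('probe',(340,375,190,228),(.14,.25)),('holder',(335,385,170,228),(.02,.14)),('cup',(240,275,160,205),(.05,.2))]:
    s=(uv[:,0]>u0)&(uv[:,0]<u1)&(uv[:,1]>v0)&(uv[:,1]<v1)&(P[:,2]>zs[0])&(P[:,2]<zs[1])
    Q=P[s]; print(n,s.sum(),Q.mean(0).round(3),Q.min(0).round(3),Q.max(0).round(3))
    for z in np.arange(zs[0],zs[1],.01):
        q=Q[(Q[:,2]>=z)&(Q[:,2]<z+.01)]
        if len(q): print('  z%.2f'%z,len(q),q.mean(0)[:2].round(4),q.min(0)[:2].round(3),q.max(0)[:2].round(3))
print(camera_model('wrist'))
E
```

```text
probe 208 [ 0.464 -0.159  0.176] [ 0.427 -0.182  0.141] [ 0.5   -0.139  0.207]
  z0.14 45 [ 0.4891 -0.1639] [ 0.468 -0.182] [ 0.5   -0.144]
  z0.15 20 [ 0.4849 -0.1649] [ 0.476 -0.179] [ 0.496 -0.15 ]
  z0.16 18 [ 0.4759 -0.1625] [ 0.469 -0.175] [ 0.482 -0.149]
  z0.17 20 [ 0.466  -0.1603] [ 0.446 -0.174] [ 0.472 -0.14 ]
  z0.18 19 [ 0.456  -0.1582] [ 0.431 -0.171] [ 0.471 -0.14 ]
  z0.19 58 [ 0.4433 -0.1543] [ 0.427 -0.17 ] [ 0.461 -0.139]
  z0.20 28 [ 0.4499 -0.1544] [ 0.439 -0.166] [ 0.46  -0.142]
holder 192 [ 0.506 -0.171  0.103] [ 0.462 -0.211  0.02 ] [ 0.585 -0.139  0.139]
  z0.02 7 [ 0.5351 -0.1666] [ 0.485 -0.211] [ 0.585 -0.14 ]
  z0.03 5 [ 0.5292 -0.1748] [ 0.484 -0.186] [ 0.543 -0.143]
  z0.04 2 [ 0.511  -0.1623] [ 0.487 -0.185] [ 0.535 -0.139]
  z0.05 3 [ 0.5131 -0.183 ] [ 0.47  -0.189] [ 0.535 -0.178]
  z0.06 1 [ 0.4956 -0.1415] [ 0.496 -0.142] [ 0.496 -0.142]
  z0.07 5 [ 0.5075 -0.1552] [ 0.485 -0.193] [ 0.525 -0.141]
  z0.08 8 [ 0.5084 -0.1737] [ 0.484 -0.199] [ 0.524 -0.144]
  z0.09 54 [ 0.5064 -0.1715] [ 0.471 -0.202] [ 0.53  -0.143]
  z0.10 33 [ 0.5117 -0.1703] [ 0.
[... 303 characters left out ...]
] [0.601 0.144] [0.608 0.148]
  z0.06 31 [0.5661 0.1602] [0.545 0.139] [0.606 0.19 ]
  z0.07 68 [0.569  0.1623] [0.544 0.138] [0.605 0.184]
  z0.08 62 [0.567  0.1599] [0.536 0.136] [0.6   0.188]
  z0.09 51 [0.5611 0.1591] [0.522 0.134] [0.595 0.185]
  z0.10 57 [0.5503 0.1582] [0.521 0.132] [0.591 0.185]
  z0.11 34 [0.5562 0.1595] [0.524 0.128] [0.582 0.184]
  z0.12 39 [0.5622 0.1572] [0.529 0.131] [0.578 0.183]
  z0.13 22 [0.5637 0.1577] [0.553 0.133] [0.57  0.178]
{'fx': 355.72478585593063, 'fy': 355.72478585593063, 'cx': 316.1960741074517, 'cy': 194.31661079538404, 'xyz': array([ 0.2552769 , -0.60312083,  0.3849102 ]), 'attitude': array([ 1.63407552e+02, -4.03773702e-02, -7.40377024e+01])}
```

View pics/crop.png

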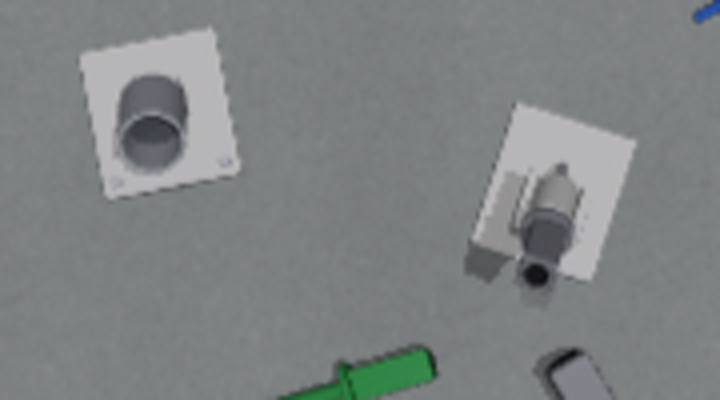

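The crop shows the small grey probe in the white sleeve (handle end at crop (537,272), collar about (547,215)). The cup mouth is at crop (152,143). I work out the tool axes and the first move.

```bash
python3 - <<'E'
from h import *
o=monitor.get_obs(); T=rot(o['tool_rot']); print(T.round(3)); p=o['tool_pos']
m=camera_model('wrist'); print('cam in tool',(T.T@(m['xyz']-p)).round(3), (T.T@rot(m['attitude'])).round(3))
# desired z tool along +-(level y of probe), az 165
for az in (165,):
  y=np.array([-np.sin(np.radians(az)),np.cos(np.radians(az)),0])
  for s in (1,-1):
    v=T.T@(s*y); print(s,'turn about x',np.degrees(np.arctan2(-v[1],v[2])))
tgt=np.array([.455,-.158,.36]); print('shift',(T.T@(tgt-p)).round(4))
E
```

```text
[[ 0.     0.961  0.275]
 [-0.     0.275 -0.961]
 [-1.    -0.     0.   ]]
cam in tool [-0.143  0.079  0.   ] [[-0.001 -0.286  0.958]
 [-0.    -0.958 -0.286]
 [ 1.    -0.     0.001]]
1 turn about x 30.97465441942649
-1 turn about x -149.02534558057351
shift [-0.1185  0.394  -0.3729]
```

Call:
{"api": "step_arm", "payload": {
  "deltas": [
    [1,-0.06,0,0,0],
    [1,-0.12,0.04,-0.035,6],
    [1,-0.12,0.08,-0.075,12],
    [1,-0.12,0.12,-0.115,18],
    [1,-0.12,0.16,-0.155,24],
    [1,-0.12,0.2,-0.195,31],
    [1,-0.12,0.24,-0.235,31],
    [1,-0.12,0.28,-0.27,31],
    [1,-0.12,0.32,-0.31,31],
    [1,-0.12,0.36,-0.35,31],
    [1,-0.12,0.394,-0.373,31],
    [1,-0.12,0.394,-0.373,31]
  ],
  "newtons": 40
}}

```text
time_s: 2.0
tool_pos: [0.4566, -0.1541, 0.3619]
tool_rot: [128.3, 89.9, 23.7]
force: [-0.0, 0.1, -0.2]
grip_width: 0.0871
```

```bash
cat >> h.py <<'E'
def ransac(P,n=300,t=.0015,seed=0):
    g=np.random.default_rng(seed); best=None
    for _ in range(n):
        a,b,c=P[g.choice(len(P),3,False)]; k=np.cross(b-a,c-a)
        if np.linalg.norm(k)<1e-7: continue
        k/=np.linalg.norm(k); s=abs((P-a)@k)<t
        if best is None or s.sum()>best.sum(): best=s
    Q=P[best]; k=np.linalg.svd(Q-Q.mean(0))[2][2]; return (k if k[2]>0 else -k),best
E
python3 - <<'E'
from h import *
im,d=read_camera('wrist'); m=camera_model('wrist'); save('w1.png',im); np.savez('w1.npz',im=im,d=d,R=rot(m['attitude']),t=m['xyz'])
P,uv=cloud(d,m)
for t in ['probe_grip','holder_mouth']:
    for r in regions_of('wrist',t): 
        Q,_=cloud(d,m,r['pixels']); print(t,round(r['p'],2),r['pixel'],len(Q),np.median(Q,0).round(3))
s=(abs(P[:,0]-.465)<.06)&(abs(P[:,1]+.16)<.045)&(P[:,2]>.15)&(P[:,2]<.22); Q=P[s]; print(s.sum())
for i in range(3):
    if len(Q)<50: break
    k,b=ransac(Q); q=Q[b]
    print(k.round(3),'tilt',np.degrees(np.arccos(k[2])).round(1),'az',np.degrees(np.arctan2(k[1],k[0])).round(1),b.sum(),q.mean(0).round(4),q.min(0).round(3),q.max(0).round(3)); Q=Q[~b]
E
```

```text
probe_grip 0.86 [619.0, 164.0] 2945 [ 0.329 -0.555  0.028]
probe_grip 0.79 [322.4, 160.9] 2758 [ 0.468 -0.163  0.173]
probe_grip 0.74 [254.5, 232.5] 1397 [ 0.366 -0.042  0.039]
probe_grip 0.62 [380.4, 223.5] 2379 [ 0.341 -0.215  0.054]
holder_mouth 0.76 [321.5, 112.0] 1083 [ 0.509 -0.177  0.12 ]
1944
[ 0.808 -0.254  0.532] tilt 57.9 az -17.4 1354 [ 0.4671 -0.1633  0.1789] [ 0.447 -0.181  0.15 ] [ 0.488 -0.146  0.204]
[-0.485  0.168  0.858] tilt 30.9 az 160.9 424 [ 0.442  -0.1549  0.198 ] [ 0.43  -0.169  0.189] [ 0.454 -0.141  0.204]
[-0.491  0.174  0.854] tilt 31.4 az 160.5 111 [ 0.4427 -0.1563  0.1962] [ 0.428 -0.172  0.188] [ 0.456 -0.14   0.202]
```

View pics/w1.png

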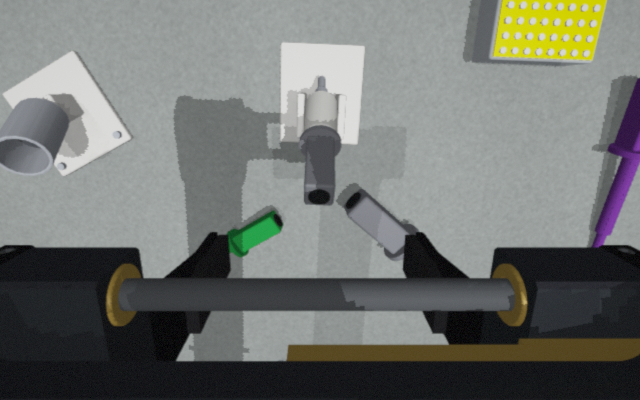

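The small grey probe stands in its sleeve, with the handle end at (318,197) and the collar at (320,138). The fit gives a lean of 32° at azimuth 162.5° and a grip centre of about (0.458,-0.160,0.168). Drawing it out leads close to the inner reach limit, so I test that point in free air first.

Call:
{"api": "step_arm", "payload": {
  "deltas": [
    [1,0.04,-0.04,0,2.9],
    [1,0.077,-0.0736,0.0016,2.9],
    [1,0.077,-0.0736,0.0016,2.9],
    [1,0.077,-0.0736,0.0016,2.9]
  ]
}}

```text
time_s: 2.65
tool_pos: [0.3841, -0.1415, 0.2858]
tool_rot: [81.2, 89.8, -26.8]
force: [0.2, -0.7, 0.7]
grip_width: 0.0871
```

```bash
cat >> h.py <<'E'
def frame(az,lean=32):
    a,l=np.radians(az),np.radians(lean); h=np.array([np.cos(a),np.sin(a),0])
    ax=h*np.sin(l)+[0,0,np.cos(l)]; y=np.array([-np.sin(a),np.cos(a),0]); return ax,y
def plan(tgt,az):
    o=monitor.get_obs(); T=rot(o['tool_rot']); y=frame(az)[1]; v=T.T@y
    print('t',o['time_s'],'tcp',o['tool_pos'].round(4),'F',o['force'].round(1),'w',round(o['grip_width'],4),'turn',np.degrees(np.arctan2(-v[1],v[2])).round(2))
    print('shift',(T.T@(np.array(tgt)-o['tool_pos'])).round(4),'axis in tool',(T.T@frame(az)[0]).round(4)); return T
E
python3 -c "
from h import *
plan([.458,-.160,.168],162.5)"
```

```text
t 2.65 tcp [ 0.3841 -0.1415  0.2858] F [ 0.2 -0.7  0.7] w 0.0871 turn -0.54
shift [ 0.118   0.0756 -0.0054] axis in tool [-0.8495 -0.5275  0.0053]
```

Call:
{"api": "step_arm", "payload": {
  "deltas": [
    [1,0,0.04,-0.003,-0.5],
    [1,0,0.0756,-0.0054,-0.5],
    [1,0.04,0.0756,-0.0054,-0.5],
    [1,0.08,0.0756,-0.0054,-0.5],
    [1,0.118,0.0756,-0.0054,-0.5],
    [1,0.118,0.0756,-0.0054,-0.5],
    [1,0.118,0.0756,-0.0054,-0.5]
  ]
}}

```text
time_s: 3.52
tool_pos: [0.4592, -0.1593, 0.1688]
tool_rot: [93.0, 89.8, -14.4]
force: [-0.3, 0.3, 0.3]
grip_width: 0.0866
```

```bash
python3 -c "
from h import *
plan([.458,-.160,.168],162.5)"
```

```text
t 3.525 tcp [ 0.4592 -0.1593  0.1688] F [-0.3  0.3  0.3] w 0.0866 turn 0.05
shift [ 0.0008 -0.0009  0.0011] axis in tool [-8.500e-01 -5.268e-01 -7.000e-04]
```

Call:
{"api": "step_arm", "payload": {
  "deltas": [
    [-1,0,-0.001,0.001,0],
    [-1,0,-0.001,0.001,0],
    [-1,0,-0.001,0.001,0],
    [-1,0,-0.001,0.001,0],
    [-1,0,-0.001,0.001,0],
    [-1,0,-0.001,0.001,0],
    [-1,0,-0.001,0.001,0],
    [-1,0,-0.001,0.001,0]
  ],
  "newtons": 45
}}

```text
time_s: 4.53
tool_pos: [0.4558, -0.1584, 0.1664]
tool_rot: [-136.5, 89.9, 116.1]
force: [-0.8, 3.3, 0.4]
grip_width: 0.0279
```

Call:
{"api": "step_arm", "payload": {
  "deltas": [
    [-1,-0.0101,-0.0028,0,0],
    [-1,-0.0281,-0.0117,0,0],
    [-1,-0.0536,-0.0276,0,0],
    [-1,-0.079,-0.0435,0,0],
    [-1,-0.1045,-0.0594,0,0],
    [-1,-0.1214,-0.07,0,0],
    [-1,-0.1214,-0.07,0,0],
    [-1,-0.1214,-0.07,0,0]
  ]
}}

```text
time_s: 5.52
tool_pos: [0.3888, -0.1383, 0.2872]
tool_rot: [-73.4, 90.0, 179.2]
force: [-0.2, -0.2, -3.1]
grip_width: 0.0278
```

```bash
python3 - <<'E'
from h import *
T=plan([.5,.08,.33],192)
im,d=read_camera('wrist'); m=camera_model('wrist'); save('w2.png',im)
P,uv=cloud(d,m)
print(monitor.get_obs()['force'],monitor.get_obs()['tool_rot'])
E
```

```text
t 5.525 tcp [ 0.3888 -0.1383  0.2872] F [-0.2 -0.2 -3.1] w 0.0278 turn -29.44
shift [-0.0428  0.0406 -0.2416] axis in tool [-0.8476 -0.4622  0.2607]
[-0.12830825  0.11069411 -2.53902707] [-96.02882167  89.91143979 156.54042561]
```

View pics/w2.png

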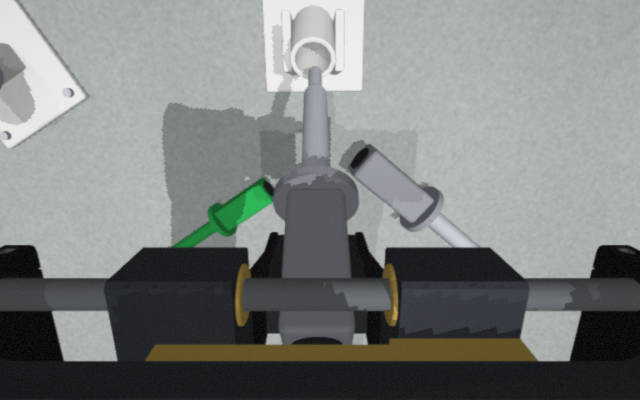

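The probe is out: its tip is at (315,70), just clear of the sleeve mouth at (312,57), and it is held squarely. Now I move over to the cup.

Call:
{"api": "step_arm", "payload": {
  "deltas": [
    [-1,-0.05,0,0,0],
    [-1,-0.063,0.01,-0.04,-5],
    [-1,-0.063,0.01,-0.08,-11],
    [-1,-0.063,0.0,-0.12,-17],
    [-1,-0.063,-0.01,-0.16,-23],
    [-1,-0.063,-0.018,-0.2,-29.4],
    [-1,-0.063,-0.025,-0.24,-29.4],
    [-1,-0.063,-0.033,-0.277,-29.4],
    [-1,-0.063,-0.033,-0.277,-29.4],
    [-1,-0.063,-0.033,-0.277,-29.4]
  ]
}}

```text
time_s: 6.82
tool_pos: [0.4405, 0.1353, 0.3501]
tool_rot: [-91.8, 89.9, -169.8]
force: [0.4, -0.9, -2.6]
grip_width: 0.0276
```

```bash
python3 - <<'E'
from h import *
T=plan([.441,.136,.29],192)
im,d=read_camera('wrist'); m=camera_model('wrist'); o=monitor.get_obs(); save('w3.png',im)
np.savez('w3.npz',im=im,d=d,R=rot(m['attitude']),t=m['xyz'],T=rot(o['tool_rot']),p=o['tool_pos'])
for t in ['cup_mouth','tip_end','probe_collar','probe_grip']:
    for r in regions_of('wrist',t):
        Q,_=cloud(d,m,r['pixels']); print(t,round(r['p'],2),r['pixel'],len(Q),np.median(Q,0).round(3))
E
```

```text
t 6.825 tcp [0.4405 0.1353 0.3501] F [ 0.4 -0.9 -2.6] w 0.0276 turn -0.04
shift [ 0.0601  0.0007 -0.0006] axis in tool [-8.472e-01 -5.313e-01  3.000e-04]
cup_mouth 0.86 [318.4, 40.9] 3643 [0.565 0.16  0.095]
tip_end 0.68 [314.7, 77.0] 220 [0.526 0.153 0.224]
probe_collar 0.95 [417.5, 229.7] 1986 [ 0.361 -0.025  0.038]
probe_collar 0.94 [545.0, 266.3] 2347 [ 0.348 -0.201  0.046]
probe_collar 0.55 [317.7, 218.0] 12591 [0.462 0.141 0.346]
probe_grip 0.92 [543.1, 268.7] 2242 [ 0.35  -0.2    0.047]
probe_grip 0.85 [316.0, 222.4] 12512 [0.462 0.14  0.346]
probe_grip 0.85 [412.0, 228.5] 1988 [ 0.362 -0.024  0.038]
```

View pics/w3.png

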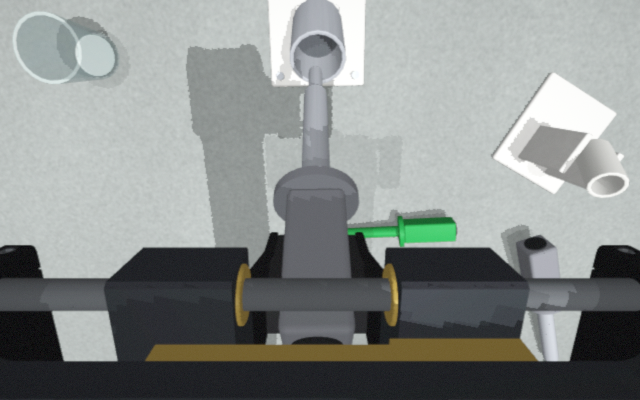

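The tip at (315,77) hangs above the cup mouth, about (318,55); the holder is on the right. I fit cylinders to the cup wall and the shank.

```bash
cat > fit.py <<'E'
from h import *
from scipy.optimize import least_squares
f=np.load('w3.npz'); m=camera_model('wrist'); m=dict(m,attitude=f['R'],xyz=f['t']); T,p=f['T'],f['p']
P,uv=cloud(f['d'],m)
def inbox(u0,u1,v0,v1,z0,z1): return P[(uv[:,0]>u0)&(uv[:,0]<u1)&(uv[:,1]>v0)&(uv[:,1]<v1)&(P[:,2]>z0)&(P[:,2]<z1)]
def axis(q): return frame(q[0],q[1])[0]
# cup: mouth (x,y) at z=.12
C=inbox(280,360,0,85,.05,.145)
def dc(q):
    a=axis(q); r=C-[q[2],q[3],.12]; s=r@a; rad=np.linalg.norm(r-np.outer(s,a),axis=1); return rad,s
def rc(q):
    rad,s=dc(q); e=np.where(abs(rad-.028)<abs(rad-.024),rad-.028,rad-.024); return np.r_[e, np.maximum(s,0)]
for l in (0,1):
    q=least_squares(rc,[192,32,.545,.158],loss='soft_l1',f_scale=.0015,x_scale=[5,5,.01,.01]).x
    rad,s=dc(q); print('cup',q.round(4),len(C),'rms',np.median(abs(rc(q)[:len(C)])).round(5),'s99',np.percentile(s,[95,98,99.5]).round(4)); break
# shank
S=inbox(295,335,60,172,.19,.33)
q0=(p-.09*frame(192)[0])
def rs(q):
    a=axis(q); r=S-[q[2],q[3],q0[2]]; return np.linalg.norm(r-np.outer(r@a,a),axis=1)-np.where((S-p)@a>-.135,.008,.005)
q=least_squares(rs,[192,32,q0[0],q0[1]],loss='soft_l1',f_scale=.001,x_scale=[5,5,.01,.01]).x
a=axis(q); c=np.array([q[2],q[3],q0[2]]); g=c+a*((p-c)@a)
print('shank',q.round(4),len(S),'rms',np.median(abs(rs(q))).round(5),'axis pt nearest TCP minus TCP (world)',(g-p).round(4),'tool',(T.T@(g-p)).round(4),'tip s rel tcp',np.percentile((S-p)@a,[0.2,1]).round(4))
H=inbox(290,345,195,250,.33,.4); k,b=ransac(H); print('handle face',np.degrees(np.arccos(k[2])).round(1),np.degrees(np.arctan2(k[1],k[0])).round(1),((H[b].mean(0)-p)@k).round(4))
E
python3 fit.py
```

```text
cup [1.924627e+02 3.313400e+01 5.455000e-01 1.552000e-01] 3730 rms 0.00058 s99 [0.0004 0.0009 0.0014]
shank [1.924598e+02 3.151240e+01 4.913000e-01 1.457000e-01] 2406 rms 0.0003 axis pt nearest TCP minus TCP (world) [0.0037 0.0005 0.0023] tool [-0.0023  0.0037  0.0002] tip s rel tcp [-0.1656 -0.1636]
handle face 58.3 12.3 0.0177
```

Call:
{"api": "step_arm", "payload": {
  "deltas": [
    [-1,0.03,0.004,0.001,0],
    [-1,0.06,0.008,0.002,0],
    [-1,0.0825,0.0108,0.0028,0],
    [-1,0.0825,0.0108,0.0028,0],
    [-1,0.0825,0.0108,0.0028,0],
    [-1,0.0825,0.0108,0.0028,0]
  ]
}}

```text
time_s: 7.82
tool_pos: [0.4523, 0.1356, 0.2697]
tool_rot: [76.1, 89.9, -1.9]
force: [-0.0, 0.2, -3.3]
grip_width: 0.028
```

```bash
cat >> h.py <<'E'
M=np.array([.4568,.136,.2591]); A=frame(192.4)[0]
def dip(F0=None):
    o=monitor.get_obs(); r=o['tool_pos']-M; s=r@A
    print('t',round(o['time_s'],2),'depth mm',(-s*1e3).round(2),'off-axis mm',((r-s*A)*1e3).round(2),'F',o['force'].round(2),'axial',(o['force']@A).round(2))
    T=rot(o['tool_rot']); print('dn axis in tool',(-T.T@A).round(4),'to axis',(T.T@(s*A-r)).round(4))
E
python3 -c "
from h import *
dip()"
```

```text
t 7.83 depth mm -11.32 off-axis mm [1.35 0.92 0.95] F [-0.02  0.22 -3.27] axial -2.78
dn axis in tool [ 0.8491  0.5281 -0.0045] to axis [ 0.0009 -0.0015  0.0006]
```

Call:
{"api": "step_arm", "payload": {
  "deltas": [
    [-1,0.012,0.006,0.0004,0],
    [-1,0.024,0.0135,0.0004,0],
    [-1,0.0357,0.0202,0.0004,0],
    [-1,0.0357,0.0202,0.0004,0],
    [-1,0.0357,0.0202,0.0004,0]
  ]
}}

```text
time_s: 8.45
tool_pos: [0.4715, 0.1395, 0.2326]
tool_rot: [-138.5, 90.0, 143.5]
force: [-0.2, 0.8, -2.2]
grip_width: 0.0277
```

```bash
python3 -c "
from h import *
dip()"
```

```text
t 8.45 depth mm 30.44 off-axis mm [-1.07  0.03 -0.65] F [-0.25  0.77 -2.19] axial -1.82
dn axis in tool [ 0.8478  0.5303 -0.0033] to axis [-0.0006  0.001   0.0003]
```

Call:
{"api": "step_arm", "payload": {
  "deltas": [
    [-1,0.0017,0.0011,0,0],
    [-1,0.0034,0.0022,0,0],
    [-1,0.0042,0.0027,0,0],
    [-1,0.0042,0.0027,0,0]
  ]
}}

```text
time_s: 8.95
tool_pos: [0.4741, 0.1398, 0.2285]
tool_rot: [-38.4, 90.0, -116.4]
force: [-0.5, 0.1, -3.1]
grip_width: 0.0282
```

```bash
python3 -c "
from h import *
dip()"
```

```text
t 8.95 depth mm 35.35 off-axis mm [-0.98 -0.22 -0.63] F [-0.49  0.09 -3.05] axial -2.35
dn axis in tool [ 0.848   0.53   -0.0041] to axis [-0.0006  0.001  -0.    ]
```

Call:
{"api": "step_arm", "payload": {
  "deltas": [
    [-1,0.0013,0.0011,0,0],
    [-1,0.0025,0.0021,0,0],
    [-1,0.0038,0.0031,0,0],
    [-1,0.0038,0.0031,0,0]
  ]
}}

```text
time_s: 9.45
tool_pos: [0.4772, 0.1405, 0.2246]
tool_rot: [-105.7, 90.0, 176.3]
force: [0.3, -0.1, -2.9]
grip_width: 0.0275
```

Call:
{"api": "step_arm", "payload": {
  "deltas": [
    [-1,0.0017,0.0011,0,0],
    [-1,0.0034,0.0022,0,0],
    [-1,0.0042,0.0027,0,0],
    [-1,0.0042,0.0027,0,0]
  ]
}}

```text
time_s: 9.95
tool_pos: [0.4798, 0.141, 0.2204]
tool_rot: [-97.0, 90.0, -175.0]
force: [0.1, -0.3, -3.9]
grip_width: 0.0281
```

Call:
{"api": "step_arm", "payload": {
  "deltas": [
    [-1,0.0017,0.0011,0,0],
    [-1,0.0034,0.0022,0,0],
    [-1,0.0042,0.0027,0,0],
    [-1,0.0042,0.0027,0,0]
  ]
}}

```text
time_s: 10.45
tool_pos: [0.4824, 0.1417, 0.2164]
tool_rot: [-72.9, 90.0, -150.9]
force: [-1.6, -0.7, 1.1]
grip_width: 0.0279
```

```bash
python3 -c "
from h import *
dip()"
```

```text
t 10.45 depth mm 50.06 off-axis mm [-0.33 -0.05 -0.21] F [-1.61 -0.71  1.12] axial 1.86
dn axis in tool [ 0.8479  0.5302 -0.004 ] to axis [-0.0002  0.0003  0.    ]
```

```bash
python3 -c "
from h import *
L=[]
for i in range(6):
    read_camera('top'); o=monitor.get_obs(); L.append([o['force']@A,-(o['tool_pos']-M)@A*1e3]); 
print(np.round(L,2),np.mean(L,0)); dip()"
```

```text
[[ 1.69 50.03]
 [ 2.07 50.04]
 [ 2.   50.07]
 [ 1.62 50.08]
 [ 2.55 50.1 ]
 [ 1.7  50.12]] [ 1.9394335  50.07462857]
t 10.75 depth mm 50.12 off-axis mm [-0.36 -0.06 -0.23] F [-2.38  0.03  0.55] axial 1.7
dn axis in tool [ 0.848  0.53  -0.004] to axis [-0.0002  0.0004  0.    ]
```

Call:
{"api": "step_arm", "payload": {
  "deltas": [
    [-1,0.0004,0.0003,0,0],
    [-1,0.0008,0.0005,0,0],
    [-1,0.0008,0.0005,0,0],
    [-1,0.0008,0.0005,0,0],
    [-1,0.0008,0.0005,0,0],
    [-1,0.0008,0.0005,0,0],
    [-1,0.0008,0.0005,0,0]
  ]
}}

```text
time_s: 11.62
tool_pos: [0.4829, 0.1417, 0.2155]
tool_rot: [-13.5, 90.0, -91.5]
force: [-2.5, -0.4, 1.3]
grip_width: 0.0279
```

```bash
python3 -c "
from h import *
L=[]
for i in range(6):
    read_camera('top'); o=monitor.get_obs(); L.append([o['force']@A,-(o['tool_pos']-M)@A*1e3]); 
print(np.round(L,2),np.mean(L,0)); dip()"
```

```text
[[ 3.21 51.14]
 [ 2.86 51.14]
 [ 3.   51.14]
 [ 1.95 51.13]
 [ 3.   51.15]
 [ 1.52 51.14]] [ 2.59052082 51.1412945 ]
t 11.93 depth mm 51.14 off-axis mm [-0.31 -0.1  -0.2 ] F [-1.81 -0.15  0.66] axial 1.52
dn axis in tool [ 0.8481  0.5299 -0.004 ] to axis [-0.0002  0.0003 -0.    ]
```

Call:
{"api": "step_arm", "payload": {
  "deltas": [
    [-1,0,0,0,0],
    [-1,0,0,0,0],
    [-1,0,0,0,0],
    [-1,-0.0085,-0.0053,0,0],
    [-1,-0.0254,-0.0159,0,0],
    [-1,-0.0424,-0.0265,0,0],
    [-1,-0.0594,-0.0371,0,0],
    [-1,-0.1,-0.0371,0,0],
    [-1,-0.125,-0.0371,0,0],
    [-1,-0.125,-0.0371,0,0]
  ]
}}

```text
time_s: 13.18
tool_pos: [0.4477, 0.1343, 0.3422]
tool_rot: [75.3, 89.7, -2.7]
force: [0.7, -0.4, -3.9]
grip_width: 0.028
```

```bash
sed -i "s/^print('shank/print('shank/; s/np.load('w3.npz')/np.load('w4.npz')/" fit.py; python3 - <<'E'
from h import *
plan([.3888,-.1383,.2872],162.5)
im,d=read_camera('wrist'); m=camera_model('wrist'); o=monitor.get_obs(); save('w4.png',im)
np.savez('w4.npz',im=im,d=d,R=rot(m['attitude']),t=m['xyz'],T=rot(o['tool_rot']),p=o['tool_pos'])
E
python3 fit.py | tail -2
```

```text
t 13.175 tcp [0.4477 0.1343 0.3422] F [ 0.7 -0.4 -3.9] w 0.028 turn 29.47
shift [ 0.0548 -0.1144  0.2544] axis in tool [-0.8504 -0.4576 -0.2597]
shank [1.924989e+02 2.955650e+01 5.126000e-01 1.484000e-01] 2439 rms 0.00172 axis pt nearest TCP minus TCP (world) [0.0178 0.0037 0.0103] tool [-0.0103  0.0182  0.    ] tip s rel tcp [-0.1652 -0.163 ]
handle face 58.0 12.3 0.0176
```

The handle has not slipped (face lean 58.0° and offset 17.6 mm, as before). Now back to the holder.

Call:
{"api": "step_arm", "payload": {
  "deltas": [
    [-1,-0.005,0,0.03,5],
    [-1,-0.005,-0.005,0.07,11],
    [-1,-0.005,-0.02,0.11,17],
    [-1,-0.005,-0.04,0.15,23],
    [-1,-0.005,-0.065,0.19,29.5],
    [-1,-0.005,-0.09,0.23,29.5],
    [-1,-0.005,-0.1144,0.2544,29.5],
    [-1,0.025,-0.1144,0.2544,29.5],
    [-1,0.05,-0.1144,0.2544,29.5],
    [-1,0.05,-0.1144,0.2544,29.5],
    [-1,0.05,-0.1144,0.2544,29.5]
  ]
}}

```text
time_s: 14.6
tool_pos: [0.3875, -0.1391, 0.2908]
tool_rot: [63.0, 90.0, -44.6]
force: [-0.5, 0.9, -3.0]
grip_width: 0.0278
```

```bash
python3 - <<'E'
from h import *
plan([.3888,-.1383,.2872],162.5)
im,d=read_camera('wrist'); save('w5.png',im[0:260,180:460].repeat(2,0).repeat(2,1))
E
```

```text
t 14.6 tcp [ 0.3875 -0.1391  0.2908] F [-0.5  0.9 -3. ] w 0.0278 turn -0.08
shift [ 0.0036  0.001  -0.0011] axis in tool [-8.481e-01 -5.298e-01  8.000e-04]
```

View pics/w5.png

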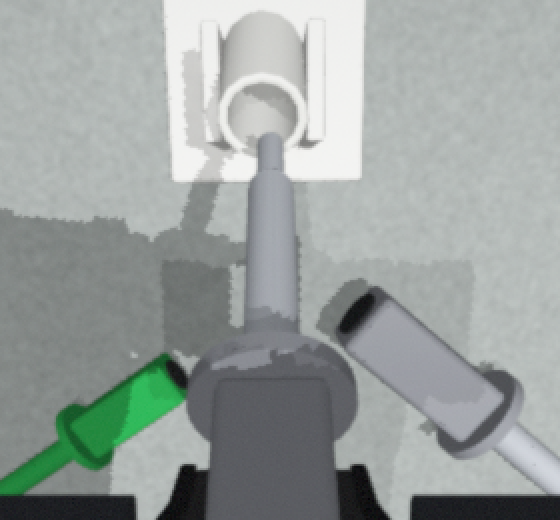

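The tip at crop (270,140) is slightly right of the sleeve mouth centre (262,112). A quick sleeve fit will set the lateral shift.

```bash
python3 - <<'E'
from h import *
from scipy.optimize import least_squares
im,d=read_camera('wrist'); m=camera_model('wrist'); o=monitor.get_obs(); T=rot(o['tool_rot']); p=o['tool_pos']
P,uv=cloud(d,m)
def box(u0,u1,v0,v1,z0,z1): return P[(uv[:,0]>u0)&(uv[:,0]<u1)&(uv[:,1]>v0)&(uv[:,1]<v1)&(P[:,2]>z0)&(P[:,2]<z1)]
def fit(S,z0,radii,x0,rim,lean=None):
    def geo(q):
        a=frame(q[0],q[1])[0]; r=S-[q[2],q[3],z0]; s=r@a; return np.linalg.norm(r-np.outer(s,a),axis=1),s
    def res(q):
        rad,s=geo(q); e=rad[:,None]-np.array(radii); e=e[np.arange(len(S)),abs(e).argmin(1)]
        return np.r_[e,np.maximum(s,0)] if rim else e
    q=least_squares(res,x0,loss='soft_l1',f_scale=.001,x_scale=[5,5,.01,.01]).x
    print(q.round(4),len(S),np.median(abs(res(q)[:len(S)])).round(5)); return q
A=frame(162.5)[0]
h=fit(box(286,337,5,78,.085,.148),.135,[.018,.014],[162.5,32,.484,-.168],1)
c=p-.085*A
s=fit(box(296,335,92,165,.15,.26),c[2],[.008],[162.5,32,c[0],c[1]],0)
a=frame(s[0],s[1])[0]; c=np.array([s[2],s[3],c[2]]); tip=c+a*((p-c)@a-.166)
mo=np.array([h[2],h[3],.135]); v=mo-tip; s_=v@A
print('tip',tip.round(4),'mouth',mo.round(4),'tip above mouth',-s_,'lateral tip->mouth tool',(T.T@(v-s_*A)).round(4),'axis in tool',(T.T@A).round(4),'p',p.round(4))
E
```

```text
[162.9229  32.5755   0.4857  -0.1656] 2955 0.00042
[ 1.629923e+02  3.212860e+01  4.353000e-01 -1.530000e-01] 1833 0.00022
tip [ 0.4753 -0.1653  0.1527] mouth [ 0.4857 -0.1656  0.135 ] tip above mouth 0.020342290163308494 lateral tip->mouth tool [ 0.0005 -0.0008 -0.0028] axis in tool [-8.489e-01 -5.286e-01  7.000e-04] p [ 0.388  -0.1389  0.2915]
```

Call:
{"api": "step_arm", "payload": {
  "deltas": [
    [-1,0.0003,-0.0005,-0.0028,0],
    [-1,0.0003,-0.0005,-0.0028,0],
    [-1,0.0173,0.0101,-0.0028,0],
    [-1,0.0343,0.0207,-0.0028,0],
    [-1,0.0555,0.034,-0.0028,0],
    [-1,0.0767,0.0472,-0.0028,0],
    [-1,0.0979,0.0605,-0.0028,0],
    [-1,0.1106,0.0684,-0.0028,0],
    [-1,0.1173,0.0726,-0.0028,0],
    [-1,0.1173,0.0726,-0.0028,0],
    [-1,0.1173,0.0726,-0.0028,0]
  ]
}}

```text
time_s: 16.08
tool_pos: [0.4577, -0.1579, 0.1739]
tool_rot: [63.1, 89.9, -44.4]
force: [-1.0, -0.9, -2.5]
grip_width: 0.0279
```

```bash
python3 - <<'E'
from h import *
T=plan([.4558,-.1584,.1664],162.5); o=monitor.get_obs(); A=frame(162.5)[0]
r=np.array([.4558,-.1584,.1664])-o['tool_pos']; print('axial to rest',r@A,'lateral tool',T.T@(r-(r@A)*A),'Fax',o['force']@A,o['force'])
E
```

```text
t 16.075 tcp [ 0.4577 -0.1579  0.1739] F [-1.  -0.9 -2.5] w 0.0279 turn -0.03
shift [ 0.0075 -0.0017  0.0011] axis in tool [-8.486e-01 -5.291e-01  7.000e-04]
axial to rest -0.005497230603224214 lateral tool [ 0.00287951 -0.00461659  0.00107679] Fax -1.723547785268303 [-0.9990603  -0.85287773 -2.46750151]
```

Call:
{"api": "step_arm", "payload": {
  "deltas": [
    [-1,0.0012,-0.0018,0,0],
    [-1,0.0024,-0.0038,0,0],
    [-1,0.0041,-0.0027,0,0],
    [-1,0.0058,-0.0017,0,0],
    [-1,0.0073,-0.0007,0,0],
    [-1,0.0073,-0.0007,0,0],
    [-1,0.0073,-0.0007,0,0]
  ]
}}

```text
time_s: 16.95
tool_pos: [0.4565, -0.1575, 0.1667]
tool_rot: [-69.4, 89.9, -177.0]
force: [-5.8, 1.6, 5.8]
grip_width: 0.0277
```

```bash
python3 - <<'E'
from h import *
T=plan([.4558,-.1584,.1664],162.5); o=monitor.get_obs(); A=frame(162.5)[0]
r=np.array([.4558,-.1584,.1664])-o['tool_pos']; print('axial to rest',r@A,'lateral tool',T.T@(r-(r@A)*A),'Fax',o['force']@A)
E
```

```text
t 16.95 tcp [ 0.4565 -0.1575  0.1667] F [-5.8  1.6  5.8] w 0.0277 turn -0.03
shift [ 0.0003 -0.0004  0.0011] axis in tool [-8.474e-01 -5.310e-01  7.000e-04]
axial to rest -3.174297590642319e-05 lateral tool [ 0.0002775  -0.00044142  0.00110312] Fax 8.12428095126062
```

Seated: about 10 N axial at the original grip pose. Release, then rise.

Call:
{"api": "step_arm", "payload": {
  "deltas": [
    [1,0,0,0,0],
    [1,0,0,0,0],
    [1,0,0,0,0],
    [1,0,0,0,0],
    [1,0,0,0,0],
    [1,0,0,0,0],
    [1,-0.03,0,0,0],
    [1,-0.08,0,0,0],
    [1,-0.14,0,0,0],
    [1,-0.195,0,0,0],
    [1,-0.195,0,0,0],
    [1,-0.195,0,0,0]
  ]
}}

```text
time_s: 18.45
tool_pos: [0.4567, -0.1575, 0.3603]
tool_rot: [-80.1, 90.0, 172.4]
force: [0.1, 0.6, -0.7]
grip_width: 0.0872
```

```bash
python3 - <<'E'
from h import *
im,d=read_camera('wrist'); m=camera_model('wrist'); save('w6.png',im)
P,uv=cloud(d,m)
s=(abs(P[:,0]-.465)<.06)&(abs(P[:,1]+.16)<.045)&(P[:,2]>.15)&(P[:,2]<.22); Q=P[s]; print(s.sum())
for i in range(2):
    k,b=ransac(Q); q=Q[b]
    print(k.round(3),'tilt',np.degrees(np.arccos(k[2])).round(1),'az',np.degrees(np.arctan2(k[1],k[0])).round(1),b.sum(),q.mean(0).round(4),q.min(0).round(3),q.max(0).round(3)); Q=Q[~b]
print(monitor.get_obs()['force'],monitor.get_obs()['grip_width'])
E
```

```text
1947
[ 0.81  -0.247  0.532] tilt 57.9 az -17.0 1345 [ 0.4673 -0.1608  0.1788] [ 0.448 -0.178  0.15 ] [ 0.488 -0.144  0.203]
[-0.461  0.119  0.88 ] tilt 28.4 az 165.6 436 [ 0.4431 -0.1538  0.1977] [ 0.43  -0.168  0.19 ] [ 0.455 -0.141  0.203]
[ 0.62854755 -0.26805271  0.21555603] 0.08691671526876117
```

View pics/w6.png

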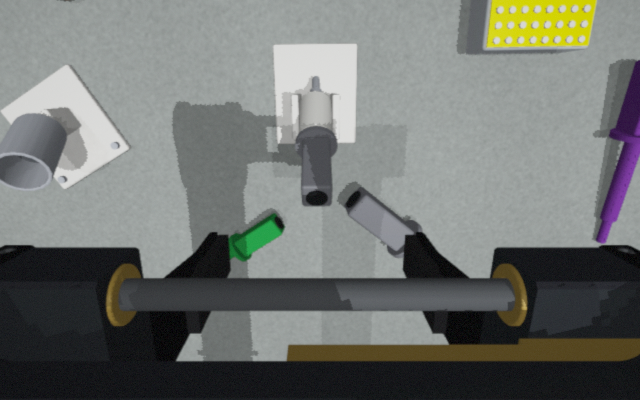

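The probe is back home: collar on the rim at (317,138), handle end at (316,197), its face within about 2.5 mm of where it started. The gripper is clear, so I hand in.

```bash
python3 -c "
from h import *
print(env.sign_off())"
```

```text
the job is handed in; nothing more can be done
None
```

The probe was dipped in the cup, put back in its holder and released, and I handed the job in at about 18.5 s.

- **Dip:** I took the small grey probe out along its sleeve, turned it to the cup's direction and lowered it within about 1.5 mm of the cup's axis. It met the floor about 45 mm below the mouth. I pressed to about 5.2 N above the force before contact, which is roughly 5.8 mm of tip travel. I held that for about 1.4 s, after about 0.4 s at roughly 5 mm. The travel comes from the wrist force, which carries about 0.5 N of noise, and from the depth reading. The largest estimate was below 7 mm, so the spring was not bottomed.
- **Return:** About 10 N of axial contact at the original grip pose showed the collar was on the rim before I let go. After release the handle leaned 32° as at the start, within about 2.5 mm of its starting place. The gripper was open and clear, about 19 cm above the place where it let go.
- **Checks that disagreed:** After the dip, the repeat shank fit failed (1.7 mm residual). I relied instead on the handle-face fit, which showed no slip, and a fresh fit at the holder agreed. In the last picture, the small end face of the handle fitted at 28° where 32° was expected; I put this down to its small size. I did not compare the bystanders' positions afterwards; the arm's path kept clear of them and I saw no unexpected forces.

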